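# Eject the battery pack and stop it with the other finger

## Robot

A 6-joint arm with a two-finger parallel gripper is mounted at the origin on the work surface. World frame = base frame: x ahead of the robot, y to its left, z up, the work surface at z = 0. Lengths are in m, angles in degrees, forces in N, time in s.
With the tool pointing down it reaches from about 0.325 to 0.775 m from the base axis. Payload 5.5 kg.
Tool frame: the origin (TCP) lies midway between the tips of the shut fingers; the grasp point (between the pads) lies 19 mm behind it (grip_point_offset is the distance from the TCP to the grasp point, in m); z points along the fingers, y is the direction in which the jaws open and shut (so a half turn about z gives the same grasp; the last joint's range is limited). The gripper opens to 88 mm and grips with 3 to 60 N. Pads are 20 mm wide; open, the fingers measure 115 mm over their backs; the gripper's body (75 mm by 178 mm) begins 61 mm behind the grasp point.
Start: joints at [-74.582, 5.22, 70.514, -0, 104.267, -3.249], TCP at [0.192, -0.568, 0.223] pointing down, gripper open.
Joint ranges: [-164.24, 164.24], [-49.07, 125.15], [9.68, 141.18], [-86.29, 266.29], [3.28, 154.24], [-151.56, 151.56]. Speed limits (degrees/s): [147.25, 147.25, 172.46, 180, 180, 180].

## Interface

Orientations are given as a 3x3 rotation matrix whose columns are the frame's x, y, z axes.
In Python, from plant import * gives the robot as it stands.
- The arm moves only by the tool send_rows, never from a script. Its argument "motion" is a list of rows, each a list of 7 numbers: the shift along the tool's x, y, z scaled (see below), then the turn, a rotation vector about the tool's x, y, z scaled (see below), then the opening, from 0 (shut) to 1 (fully open). A call has 1 to 12 rows; each row shifts and turns the pose as measured when the row begins, along the tool's axes as they then stand; what a row does not reach is not made up. The controller multiplies each number of a shift by 40 mm and each number of a turn by 6 degrees. A row lasts 1/10 s, in which the tool goes at most 50 mm and 8.59 degrees, less where a joint would pass 70% of its speed; a pose out of reach is approached as far as the arm can. A call with a number of a shift or a turn outside -1 to 1 is refused whole. A call with a gripper value outside its range is refused whole. The fingers move at their own pace and stop on an object; the grip force is fixed at half the most. Time passes only in rows, so rows that do not move let the fingers close. It gives the time, the measured TCP pose, the force and the opening at its end, in the units of the state.
- get_obs(): the state, without advancing time (a new reading comes with each control period).
- grab_frame(name): name is "scene" or "side" or "wrist"; returns the picture (400x640x3 uint8, red, green, blue); there is no depth.
- get_calibration(name): a dict with "fx", "fy", "cx", "cy" (pixels), "world_to_cam" (4x4, takes a point from world to camera coordinates); the wrist camera has in their place "tool_from_camera" (4x4, takes a point from camera to tool coordinates, whose origin is the TCP and whose axes are the flange's). Camera axes: x right, y down, z forward; pixel columns grow to the right and rows downward; lengths in m; the calibration is good to about 2 mm. A picture is of the moment at which its call begins: read the wrist's pose just before it. get_calibration takes no time and is no camera call.
- sign_off(): hands the job in, once; it reports no verdict.
The state is a dict: "t": time; "joint_pos": joint angles; "joint_vel": joint speeds; "tau": joint torques, N m; "tcp_pos": TCP position; "tcp_rot": TCP orientation; "contact_force": force on the tool from outside, world axes, zero at the start; "ft_torque": the same for the moment, N m; "grip_width": finger opening in m.
Only numpy, scipy, OpenCV 4.12 (cv2) and the standard library are available. Lean on these libraries where they do the work, as an engineer would, in place of code of your own. Each camera call takes 0.05 s, during which the arm holds its last target.

## Task

Press the charger's eject key with one fingertip while the other finger stands over the open exit shelf, so that the battery pack that springs out is stopped by that finger before it runs over the front edge of the charger. Finish while holding it like that: the key still pressed down, and the pack at rest on the shelf, part way out, against the other finger. Be gentle, do not pinch, tip or lift the pack, and leave the other things on the table where they are.

Things in the scene. Friction and masses are not known exactly. Their poses are not given: they have to be found in the camera images.
- dock: black battery charger fixed to the table, 190 x 130 mm, base slab 20 high. Origin: centre of its underside; z up, +x to its rear, where a housing stands (x +40 to +95 mm, 50 high), -x to its open front. The pack's lane runs along x, centre line at y = -30 mm, between rails 16 high above the slab (x -41 to +40). It may be turned about the vertical by 0.6 rad either way.
- pack: loose grey and black battery pack, a block 60 (x) x 46 (y) x 24 (z) mm of slick plastic (friction about 0.2), about 0.11 kg. Origin: centre of its underside; axes as the charger's. At the start it lies between the rails, 20 mm above the table, centre at charger x = -15, y = -30 mm, front face at x = -45. A spring pusher bears on its back, a latch tab 4.5 mm high stands before it.
- pusher (a joint): travel in m of the spring pusher behind the pack: 0 at the start, 0.05 fully out towards the charger's -x. It pushes with 3 N (1.5 N at the end) and drives the freed pack at up to about 0.4 m/s; with nothing standing in its way on the shelf the pack runs over the front edge within half a second, so the stopping finger must be there before the key goes down.
- key: white square eject key of the charger, cap 26 x 26 mm; origin at the middle of its top face, axes as the charger's. It moves straight down, 8 mm at most, against a spring of 2 N (top) to 6 N (bottom) and up to about 2 N of latch friction, and springs back when let go. The latch tab is one piece with it and frees the pack when the key is 4 to 5 mm down.
- key_top (a point): middle of the key's top face, at charger x = -79, y = +30 mm, beside the exit shelf: 36 mm above the table at rest, 28 fully pressed. It moves with the key. A thin collar round the key stands 24 mm above the table.
- shelf_mid (a point): point on top of the flat, empty exit shelf in front of the rails, on the lane's centre line straight across from the key (charger x = -79, y = -30, 20 mm above the table): 60 mm from the key's centre, 34 mm in front of the pack's front face. A fingertip here stops the pack; the pressed key's top (28 mm) is 8 mm above the shelf and 16 mm below the pack's top (44 mm).
- shelf_edge (a point): middle of the lane at the charger's open front edge (charger x = -95, y = -30, 20 mm above the table); the pack's front face gets here after 50 mm of travel.
- spare_pack: spare battery pack lying loose on the table beside the charger, 60 x 46 x 24; not part of the job. Origin: centre of its underside (sizes in mm).
- egg_shaker: wooden egg shaker standing beside the charger, 44 across, 55 tall; not part of the job. Origin: centre of its underside (sizes in mm).
- frame_drum: round wooden hand drum, 220 across, 70 tall; not part of the job. Origin: centre of its underside (sizes in mm).
- wood_block: wooden percussion block, 130 x 55 x 45; not part of the job. Origin: centre of its underside (sizes in mm).
- tambourine: wooden tambourine hoop lying flat, 170 across, 45 tall; not part of the job. Origin: centre of its underside (sizes in mm).
- mug: white mug, 80 across, 95 tall; not part of the job. Origin: centre of its underside (sizes in mm).
Mind the look-alikes: they are no part of the job. What is shaped like the pack but green or red is not meant.

How it is judged (in metres and radians):
On the way, in this order (a step that is already met when the one before it is completed fails the run):
1. a finger presses the eject key while the pack is still home in its lane (contact force between the fingers and key above 0.3 N and z of key_top in the frame of dock below 0.035 m and x of pack in the frame of dock above -0.021 m).
2. the pack has sprung out and is stopped on the shelf by a finger, the key still pressed (contact force between the fingers and pack above 0.3 N and contact force between the fingers and key above 0.5 N and x of pack in the frame of dock between -0.066 and -0.027 m and z of pack in the frame of dock between 0.014 and 0.028 m and linear speed of pack below 0.02 m/s and angle between the x axis of pack and the x axis of dock, either way round below 0.2 rad and z of key_top in the frame of dock below 0.032 m), for 0.3 s.
At the end, for the whole second after the job is handed in: A finger still presses the key (at least 0.5 N, key at least 4 mm down), and the pack lies flat on the shelf, 12 to 51 mm out of its place, at rest (under 20 mm/s), within 0.2 rad of straight, touched by a finger with at least 0.3 N (all of step 2); the arm keeps its last pose, push and grip.
It fails at once if the pack runs over the front edge of the charger (x of pack in the frame of dock below -0.068 m).
It fails at once if the pack is lifted (more than 10 mm) or tipped (more than 0.3 rad) (z of pack in the frame of dock above 0.03 m or angle between pack's own z axis and vertical above 0.3 rad).
It fails at once if the pack is pressed by the fingers with more than 20 N (contact force between the fingers and pack above 20 N).
It fails at once if the key is pressed with more than 40 N (contact force between the fingers and key above 40 N).
It fails at once if another thing on the table is moved more than 20 mm (distance of any of spare_pack, egg_shaker, frame_drum, wood_block, tambourine, mug from where it was at the start of the episode above 0.02 m).
It also fails if it takes over 32 s, if anything falls off the work surface, if the arm or the gripper's body presses on something with over 40 N, if the wrist force passes 120 N, or if a joint passes its speed limit or range.

## Working session

There is one attempt and no reset: what is moved stays moved. The work goes in short steps, Python scripts to look and compute and a tool call to move; the robot and the scene stay as the last step left them, time stands still between calls to the robot, and variables do not carry over. Pictures are saved under pics/ and viewed, and the job is handed in when it is done.

Besides the shell and the picture viewer there is one more tool, called as name(argument=value, ...) on one line, values as JSON. send_rows: Moves the arm, as the interface text tells. Shifts and turns lie within -1 to 1; 1 stands for 40 mm of shift or 6 degrees of turn. Its arguments: {"type":"object","properties":{"motion":{"type":"array","items":{"type":"array","items":{"type":"number","minimum":-1,"maximum":1}}}},"required":["motion"]}

```bash
ls; mkdir -p pics; python3 - <<'E'
from plant import *
import cv2
o=get_obs();print(o)
for n in ["scene","side","wrist"]:
    print(n,get_calibration(n))
    cv2.imwrite(f"pics/{n}0.png",cv2.cvtColor(grab_frame(n),cv2.COLOR_RGB2BGR))
E
```

```text
pics
{'t': 0.0, 'joint_pos': array([-7.45814275e+01,  5.26405083e+00,  7.05810866e+01, -1.00808157e-03,
        1.04265948e+02, -3.24868656e+00]), 'joint_vel': array([ 0.04249159, -0.02092362,  0.05763881, -0.1147559 ,  0.03620672,
        0.00482313]), 'tau': array([-4.76265195e-04, -4.46455693e+01, -4.06444716e+01,  6.97831227e-02,
        2.93215597e-02, -1.31132624e-04]), 'tcp_pos': array([ 0.19195846, -0.56815918,  0.22150484]), 'tcp_rot': array([[ 9.47394740e-01,  3.20067060e-01, -5.31905249e-04],
       [ 3.20067488e-01, -9.47392910e-01,  1.86449166e-03],
       [ 9.28391028e-05, -1.93665517e-03, -9.99998120e-01]]), 'contact_force': array([ 1.03468528, -0.38493513,  0.23501299]), 'ft_torque': array([-0.07047428,  0.01172454,  0.00447122]), 'grip_width': 0.08766371312807385}
scene {'fx': 374.5995491401446, 'fy': 374.5995491401446, 'cx': 322.4439486833521, 'cy': 198.57881795409318, 'world_to_cam': array([[-0.04185573,  0.99908467, -0.00882704,  0.00750916],
       [ 0.63897481,  0.01997533, -0.76896825, -0.28707631],
       [-0.76808807, -0.03782599, -0.63922602,  1.66479052],
 
[... 197 characters left out ...]
51772, -0.26392762,  0.00691158, -0.51685672],
       [-0.16420093, -0.62015707, -0.76710055,  0.13625166],
       [ 0.20674529,  0.73874719, -0.64148965,  1.940802  ],
       [ 0.        ,  0.        ,  0.        ,  1.        ]])}
wrist {'fx': 347.1678156383392, 'fy': 347.1678156383392, 'cx': 320.0934677359539, 'cy': 199.4676679128313, 'tool_from_camera': array([[-7.77597244e-06, -9.67632748e-01, -2.52362565e-01,
         6.90900818e-02],
       [ 9.99999296e-01, -3.06925411e-04,  1.14603016e-03,
        -1.04234212e-03],
       [-1.18639280e-03, -2.52362379e-01,  9.67632070e-01,
        -1.62184508e-01],
       [ 0.00000000e+00,  0.00000000e+00,  0.00000000e+00,
         1.00000000e+00]])}
```

View pics/scene0.png

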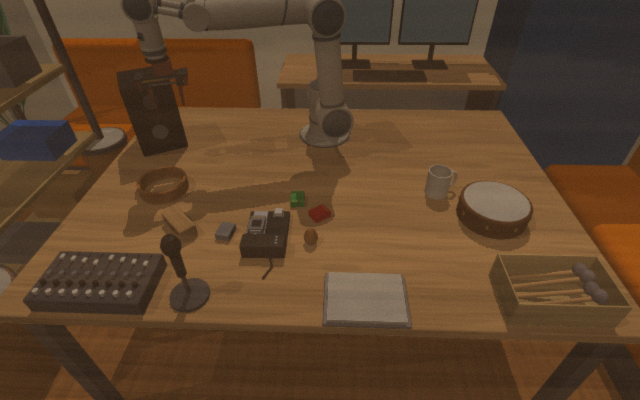

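View pics/side0.png

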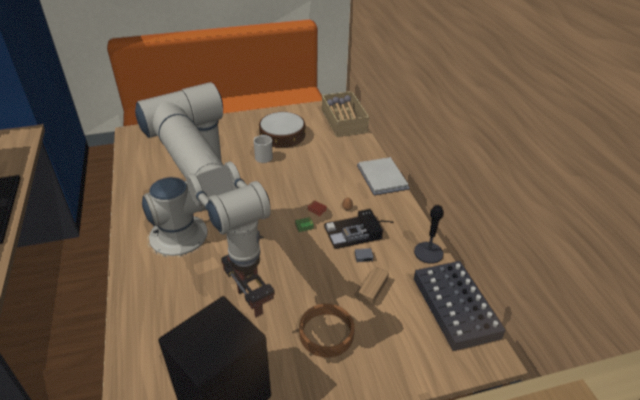

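View pics/wrist0.png

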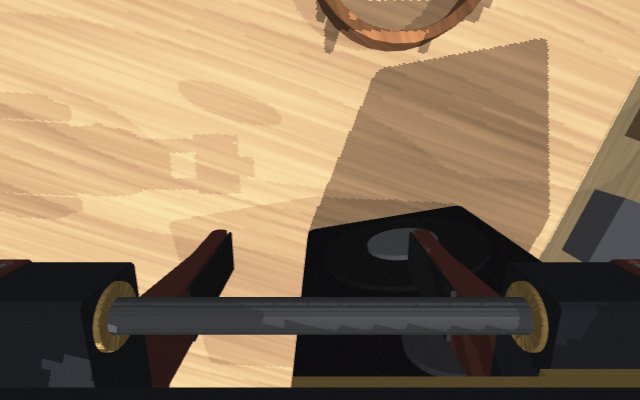

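The overview shows the black charger at about (267,233) in scene and (353,230) in side. The white key faces the robot. I'll enlarge both.

```bash
python3 - <<'E'
import cv2
a=cv2.imread("pics/scene0.png")[185:275,200:340];cv2.imwrite("pics/sc_c.png",cv2.resize(a,None,fx=5.6,fy=5.6,interpolation=cv2.INTER_CUBIC))
a=cv2.imread("pics/side0.png")[190:270,290:410];cv2.imwrite("pics/si_c.png",cv2.resize(a,None,fx=6.5,fy=6.5,interpolation=cv2.INTER_CUBIC))
E
```

```text
(no output)
```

View pics/sc_c.png

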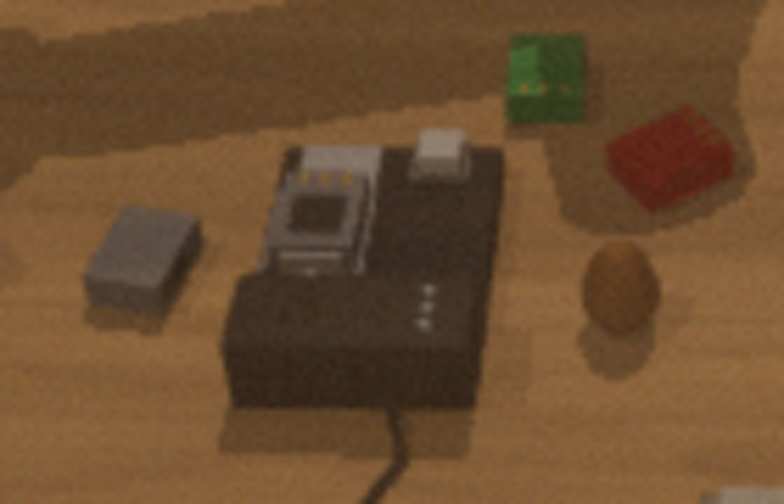

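View pics/si_c.png

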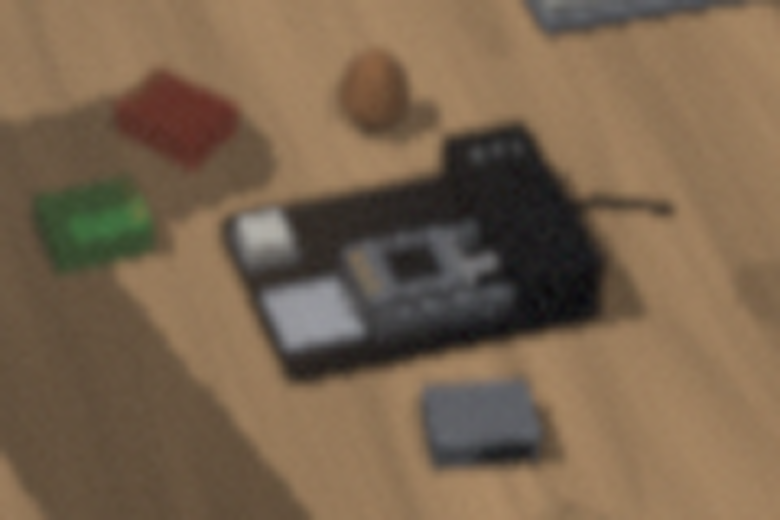

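```bash
cat > h.py <<'E'
import numpy as np
from plant import *
from scipy.optimize import least_squares
def proj(c,P):
    M=c['world_to_cam'];q=P@M[:3,:3].T+M[:3,3]
    return np.c_[c['fx']*q[:,0]/q[:,2]+c['cx'],c['fy']*q[:,1]/q[:,2]+c['cy']]
def d2w(p,P):
    c,s=np.cos(p[2]),np.sin(p[2]);P=np.asarray(P,float)
    return np.c_[p[0]+c*P[:,0]-s*P[:,1],p[1]+s*P[:,0]+c*P[:,1],P[:,2]]
E
python3 - <<'E'
from h import *
S=[((-95,65,20),(503,150)),((-95,-65,20),(288,150)),((95,-65,50),(225,348)),((95,65,50),(480,348)),((-79,30,36),(442,140)),((95,-65,0),(232,405)),((95,65,0),(473,405))]
D=[((-79,30,36),(264,222)),((-95,65,20),(228,218)),((-95,-65,20),(287,368)),((95,65,50),(525,126)),((40,65,50),(445,140)),((95,-65,50),(603,262))]
A=np.array([s[0] for s in S])/1e3;a=np.array([s[1] for s in S])/5.6+[200,185]
B=np.array([s[0] for s in D])/1e3;b=np.array([s[1] for s in D])/6.5+[290,190]
cs,cd=get_calibration("scene"),get_calibration("side")
f=lambda p:np.r_[(proj(cs,d2w(p,A))-a).ravel(),(proj(cd,d2w(p,B))-b).ravel()]
r=least_squares(f,[0.6,-0.1,0],loss='soft_l1');print(r.x,f(r.x).reshape(-1,2).round(1))
p=r.x
print(d2w(p,np.array([[-79,30,36],[-79,-30,20],[-79,0,20]])/1e3))
E
```

```text
[ 0.6358202  -0.15500327  0.02352431] [[ 0.2 -1. ]
 [-0.5 -1.3]
 [-1.5 -0.6]
 [-2.  -0.3]
 [-0.4  0.3]
 [-0.2  0.8]
 [ 0.5  1.2]
 [-0.   0.3]
 [-1.4 -1.2]
 [ 0.2 -1. ]
 [-0.  -2.1]
 [-1.1 -1.6]
 [ 0.8 -0.8]]
[[ 0.55613639 -0.12686982  0.036     ]
 [ 0.55754772 -0.18685322  0.02      ]
 [ 0.55684205 -0.15686152  0.02      ]]
```

Charger pose from the fit: about (0.636, -0.155), yaw 0.024 rad, within reach and with residuals of about 1 px. Next I move over it for a wrist view.

send_rows(motion=[[0.84,-0.54,0,0,0,0,0.52],[0.84,-0.54,0,0,0,0,0.52],[0.84,-0.54,0,0,0,0,0.52],[0.84,-0.54,0,0,0,0,0.52],[0.84,-0.54,0,0,0,0,0.52],[0.84,-0.54,0,0,0,0,0.52],[0.84,-0.54,0,0,0,0,0.52],[0.84,-0.54,0,0,0,0,0.52],[0.84,-0.54,0,0,0,0,0.52],[0.84,-0.54,0,0,0,0,0.52],[0.84,-0.54,0,0,0,0,0.52],[0.84,-0.54,0,0,0,0,0.52]])

```text
t: 1.35
tcp_pos: [0.4981, -0.1824, 0.2167]
tcp_rot: [[0.951, 0.31, -0.005], [0.31, -0.951, 0.008], [-0.002, -0.009, -1.0]]
contact_force: [0.1, -0.5, 0.3]
grip_width: 0.0458
```

send_rows(motion=[[0,0,0,0,0,0.93,0.52],[0,0,0,0,0,0.93,0.52],[0,0,0,0,0,0.93,0.52],[0.4,-0.6,0,0,0,0,0.52],[0,0,0,0,0,0,0.52]])

```text
t: 1.85
tcp_pos: [0.5164, -0.1513, 0.2141]
tcp_rot: [[1.0, 0.02, -0.009], [0.02, -1.0, 0.011], [-0.008, -0.011, -1.0]]
contact_force: [-0.8, 0.3, -0.8]
grip_width: 0.0458
```

```bash
python3 - <<'E'
from plant import *
import cv2
o=get_obs();print(o['t'],o['tcp_pos'],o['tcp_rot'],o['grip_width'])
np=__import__('numpy');np.savez('w1.npz',p=o['tcp_pos'],R=o['tcp_rot'])
cv2.imwrite(f"pics/w1.png",cv2.cvtColor(grab_frame("wrist"),cv2.COLOR_RGB2BGR))
E
```

```text
1.85 [ 0.51644712 -0.15133891  0.2141491 ] [[ 0.99976431  0.01996243 -0.00853389]
 [ 0.02005272 -0.99974242  0.01062906]
 [-0.0083195  -0.01079769 -0.99990709]] 0.04582133633040058
```

View pics/w1.png

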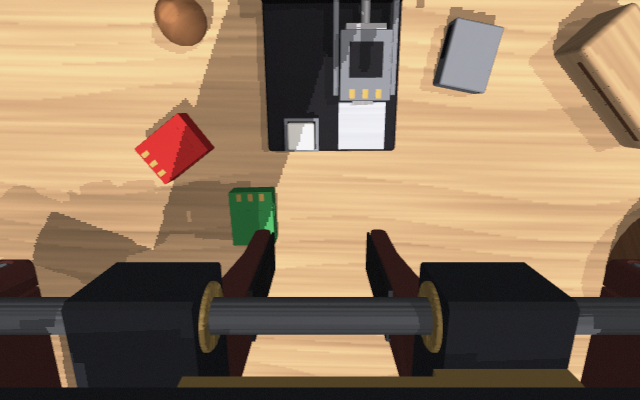

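The wrist view shows the key near (301,135), the white shelf plate near (361,126) and the front edge at v≈150. I'll enlarge it.

```bash
python3 - <<'E'
import cv2
a=cv2.imread("pics/w1.png")[80:160,255:405];cv2.imwrite("pics/w1c.png",cv2.resize(a,None,fx=5,fy=5,interpolation=cv2.INTER_CUBIC))
a=cv2.imread("pics/w1.png")[220:300,240:400];cv2.imwrite("pics/w1f.png",cv2.resize(a,None,fx=5,fy=5,interpolation=cv2.INTER_CUBIC))
E
```

```text
(no output)
```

View pics/w1c.png

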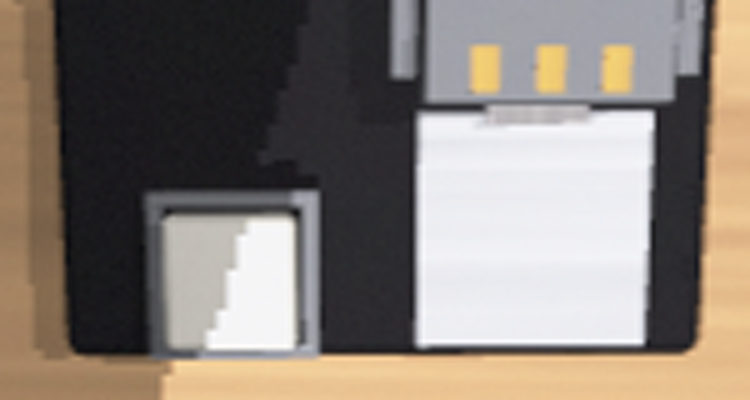

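View pics/w1f.png

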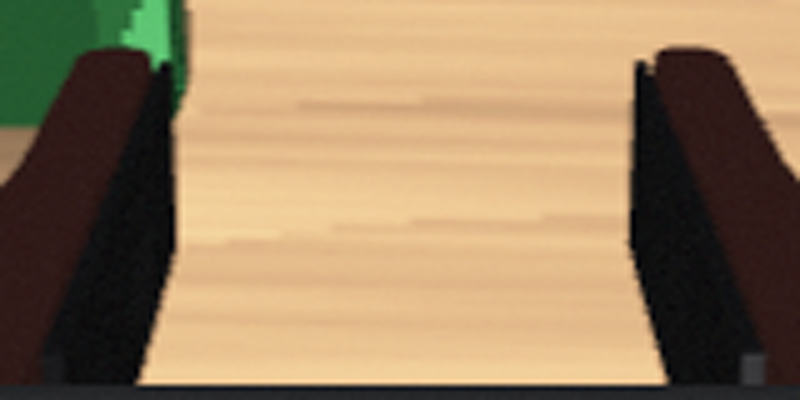

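```bash
python3 - <<'E'
from h import *
w=np.load('w1.npz');c=get_calibration("wrist")
T=np.eye(4);T[:3,:3]=w['R'];T[:3,3]=w['p'];C=dict(c);C['world_to_cam']=np.linalg.inv(T@c['tool_from_camera'])
S=[((-95,-65,20),(697,354)),((-95,65,20),(70,354)),((-92,43,36),(164,350)),((-66,43,36),(160,212)),((-66,17,36),(299,212)),((-92,17,36),(297,350)),((-45,-7,44),(424,102)),((-45,-53,44),(674,102))]
A=np.array([s[0] for s in S])/1e3;a=np.array([s[1] for s in S])/5+[255,80]
f=lambda p:(proj(C,d2w(p,A))-a).ravel()
r=least_squares(f,[0.636,-0.155,0.02],loss='soft_l1');print(r.x,f(r.x).reshape(-1,2).round(1))
print(d2w(r.x,np.array([[-79,30,36],[-79,-30,20],[-79,0,20]])/1e3))
q=C['world_to_cam']
# fingertip locations in tool frame at z=0, front x=+10
tc=np.linalg.inv(c['tool_from_camera'])
for y in(-.03,-.023,.023,.03):
    P=tc[:3,:3]@[0.01,y,0]+tc[:3,3];print(y,c['fx']*P[0]/P[2]+c['cx'],c['fy']*P[1]/P[2]+c['cy'])
E
```

```text
[ 0.63715016 -0.15779223  0.01817516] [[ 0.6  0.5]
 [-1.1  0.1]
 [-0.1 -0.1]
 [ 0.1  0.3]
 [-0.6  0.4]
 [-0.1  0. ]
 [ 0.3 -0.6]
 [ 0.5 -0.5]]
[[ 0.55761798 -0.12923295  0.036     ]
 [ 0.55870843 -0.18922304  0.02      ]
 [ 0.55816321 -0.15922799  0.02      ]]
-0.03 261.3114132510887 231.80929455846308
-0.023 275.4651223290364 231.80411162427615
0.023 368.44646701695575 231.77006286804726
0.03 382.5914295916186 231.76488313673462
```

send_rows(motion=[[0.52,0.11,0,-0.1,0.08,0,0.57],[0.52,0.11,0,0,0,0,0.57],[0,0,1,0,0,0,0.57],[0,0,1,0,0,0,0.57],[0,0,1,0,0,0,0.57],[0,0,0.4,0,0,0,0.57],[0,0,0,0,0,0,0.57],[0,0,0,0,0,0,0.57]])

```text
t: 2.7
tcp_pos: [0.5567, -0.1675, 0.0746]
tcp_rot: [[1.0, 0.018, 0.0], [0.018, -1.0, -0.006], [-0.0, 0.006, -1.0]]
contact_force: [0.7, -0.9, 0.9]
grip_width: 0.0499
```

```bash
python3 - <<'E'
from plant import *
import cv2,numpy as np
o=get_obs();print(o['t'],o['tcp_pos'],o['tcp_rot'],o['grip_width'],o['contact_force'])
np.savez('w2.npz',p=o['tcp_pos'],R=o['tcp_rot'])
cv2.imwrite(f"pics/w2.png",cv2.cvtColor(grab_frame("wrist"),cv2.COLOR_RGB2BGR))
a=cv2.cvtColor(grab_frame("side"),cv2.COLOR_RGB2BGR)[170:270,290:410]
cv2.imwrite("pics/s2.png",cv2.resize(a,None,fx=6,fy=6,interpolation=cv2.INTER_CUBIC))
E
```

```text
2.7 [ 0.55673848 -0.16746462  0.07459074] [[ 9.99838279e-01  1.79835701e-02  7.85429121e-05]
 [ 1.79837196e-02 -9.99820674e-01 -5.93340123e-03]
 [-2.81749098e-05  5.93385417e-03 -9.99982394e-01]] 0.04990303598949231 [ 0.65010488 -0.90102194  0.92624505]
```

View pics/w2.png

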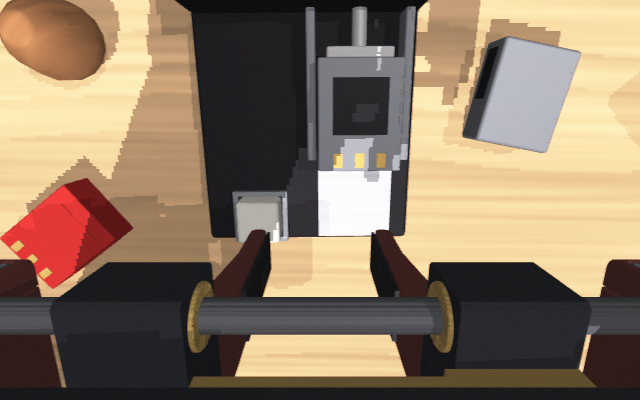

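View pics/s2.png

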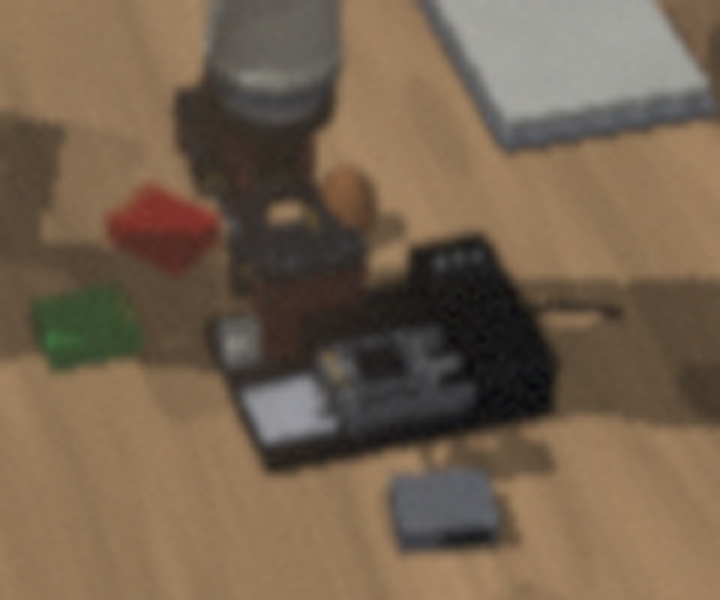

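The fingers are above the charger, with the tips nearly in line with the key. I'll refit at this closer range.

```bash
python3 - <<'E'
import cv2
a=cv2.imread("pics/w2.png")[145:265,200:420];cv2.imwrite("pics/w2c.png",cv2.resize(a,None,fx=3.6,fy=3.6,interpolation=cv2.INTER_CUBIC))
E
```

```text
(no output)
```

View pics/w2c.png

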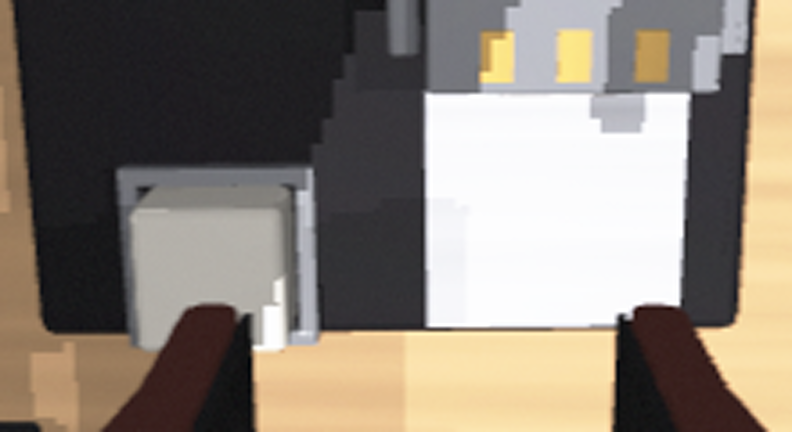

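```bash
python3 - <<'E'
from h import *
w=np.load('w2.npz');c=get_calibration("wrist")
T=np.eye(4);T[:3,:3]=w['R'];T[:3,3]=w['p'];C=dict(c);C['world_to_cam']=np.linalg.inv(T@c['tool_from_camera'])
S=[((-95,-65,20),(738,329)),((-95,65,20),(44,333)),((-92,43,36),(132,350)),((-66,43,36),(131,207)),((-66,17,36),(284,207)),((-92,17,36),(284,350)),((-45,-7,44),(427,92)),((-45,-53,44),(719,92))]
A=np.array([s[0] for s in S])/1e3;a=np.array([s[1] for s in S])/3.6+[200,145]
f=lambda p:(proj(C,d2w(p,A))-a).ravel()
r=least_squares(f,[0.636,-0.155,0.02],loss='soft_l1');print(r.x,f(r.x).reshape(-1,2).round(1))
W=d2w(r.x,np.array([[-79,30,36],[-79,-30,20],[-79,0,20]])/1e3)
print(W, (W-w['p'])@w['R']*1000)
E
```

```text
[ 0.63736318 -0.15772471  0.01341064] [[ 0.4  1.9]
 [-2.5  0.4]
 [ 0.6  0.5]
 [-1.5 -0.5]
 [-0.5 -0.4]
 [ 0.6  0.6]
 [ 0.1 -0.7]
 [ 0.8 -0.5]]
[[ 0.55796798 -0.12878682  0.036     ]
 [ 0.55877259 -0.18878142  0.02      ]
 [ 0.55837029 -0.15878412  0.02      ]] [[  1.92595962 -38.87774197  38.36066509]
 [  1.65196839  21.02563234  54.71641866]
 [  1.7891894   -8.97352565  54.53840103]]
```

send_rows(motion=[[0.05,-0.22,0,0.05,0,0,0.57],[0,0,0.3,0,0,0,0.57],[0,0,0.3,0,0,0,0.57],[0,0,0,0,0,0,0.57],[0,0,0,0,0,0,0.57]])

```text
t: 3.3
tcp_pos: [0.5618, -0.1585, 0.0542]
tcp_rot: [[1.0, 0.019, 0.009], [0.019, -1.0, -0.003], [0.009, 0.003, -1.0]]
contact_force: [0.9, 1.2, -0.0]
grip_width: 0.0499
```

send_rows(motion=[[-0.09,0,0.15,0.03,-0.08,0,0.57],[0,0,0.05,0,0,0,0.57],[0,0,0,0,0,0,0.57]])

```text
t: 3.6
tcp_pos: [0.5578, -0.1587, 0.0454]
tcp_rot: [[1.0, 0.019, -0.001], [0.019, -1.0, -0.0], [-0.001, 0.0, -1.0]]
contact_force: [0.2, 0.1, 0.7]
grip_width: 0.0503
```

```bash
python3 - <<'E'
from plant import *
for i in range(2):
  o=get_obs();print(o['t'],o['tcp_pos'],o['tcp_rot'][:,2],o['contact_force'])
E
```

```text
3.6 [ 0.55781955 -0.15867095  0.04541521] [-5.80158129e-04 -3.73568826e-05 -9.99999831e-01] [0.22247837 0.08184072 0.71308386]
3.6 [ 0.55781955 -0.15867095  0.04541521] [-5.80158129e-04 -3.73568826e-05 -9.99999831e-01] [0.22247837 0.08184072 0.71308386]
```

```bash
python3 - <<'E'
from plant import *
import cv2,numpy as np
a=cv2.cvtColor(grab_frame("wrist"),cv2.COLOR_RGB2BGR)[130:290,190:440]
b=cv2.cvtColor(grab_frame("side"),cv2.COLOR_RGB2BGR)[190:270,310:400]
cv2.imwrite("pics/w3.png",np.hstack([cv2.resize(a,(450,288)),cv2.resize(b,(324,288),interpolation=cv2.INTER_CUBIC)]))
E
```

```text
(no output)
```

View pics/w3.png

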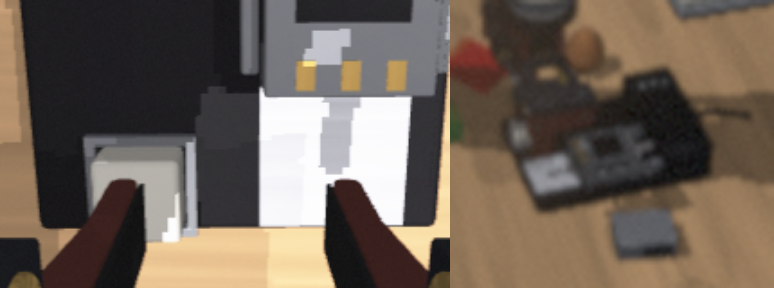

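The left tip is over the key and the right tip over the shelf, clear of the pack. Descending in small steps to the key.

send_rows(motion=[[0,0,0.1,0,0,0,0.57],[0,0,0.1,0,0,0,0.57],[0,0,0,0,0,0,0.57]])

```text
t: 4.0
tcp_pos: [0.5583, -0.1589, 0.0376]
tcp_rot: [[1.0, 0.019, 0.001], [0.019, -1.0, -0.0], [0.001, 0.0, -1.0]]
contact_force: [0.1, 1.0, -0.0]
grip_width: 0.0499
```

send_rows(motion=[[0,0,0.07,0,0,0,0.57],[0,0,0.07,0,0,0,0.57]])

```text
t: 4.2
tcp_pos: [0.5587, -0.159, 0.0328]
tcp_rot: [[1.0, 0.019, 0.002], [0.019, -1.0, -0.001], [0.002, 0.001, -1.0]]
contact_force: [-3.4, 0.7, 3.9]
grip_width: 0.0496
```

send_rows(motion=[[0,0,0.07,0,0,0,0.57],[0,0,0.02,0,0,0,0.57],[0,0,0,0,0,0,0.57]])

```text
t: 4.5
tcp_pos: [0.5585, -0.159, 0.0301]
tcp_rot: [[1.0, 0.018, 0.002], [0.018, -1.0, -0.001], [0.002, 0.001, -1.0]]
contact_force: [-0.9, -0.1, 4.0]
grip_width: 0.0502
```

```bash
python3 - <<'E'
from plant import *
import cv2,numpy as np
o=get_obs();print(o['t'],o['tcp_pos'],o['tcp_rot'],o['contact_force']);np.savez('w4.npz',p=o['tcp_pos'],R=o['tcp_rot'])
A=cv2.cvtColor(grab_frame("wrist"),cv2.COLOR_RGB2BGR);cv2.imwrite("pics/w4full.png",A);a=A[130:290,190:440]
b=cv2.cvtColor(grab_frame("side"),cv2.COLOR_RGB2BGR)[190:270,310:400]
cv2.imwrite("pics/w4.png",np.hstack([cv2.resize(a,(450,288)),cv2.resize(b,(324,288),interpolation=cv2.INTER_CUBIC)]))
E
```

```text
4.5 [ 0.55848462 -0.15897645  0.03007407] [[ 9.99830058e-01  1.83434142e-02  1.83707318e-03]
 [ 1.83449720e-02 -9.99831368e-01 -8.34723429e-04]
 [ 1.82145171e-03  8.68282630e-04 -9.99997964e-01]] [-0.87030214 -0.06078223  4.00554302]
```

View pics/w4.png

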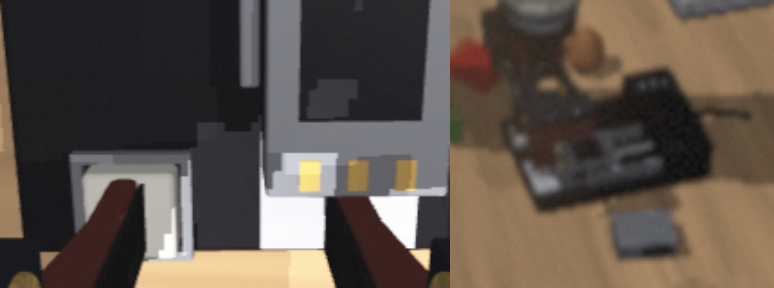

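send_rows(motion=[[0,0,0.03,0,0,0,0.57],[0,0,0,0,0,0,0.57]])

```text
t: 4.8
tcp_pos: [0.5585, -0.159, 0.0294]
tcp_rot: [[1.0, 0.018, 0.002], [0.018, -1.0, -0.001], [0.002, 0.001, -1.0]]
contact_force: [-1.7, -0.1, 4.3]
grip_width: 0.0502
```

send_rows(motion=[[0,0,0,0,0,0,0.57]])

```text
t: 4.9
tcp_pos: [0.5585, -0.159, 0.0295]
tcp_rot: [[1.0, 0.018, 0.002], [0.018, -1.0, -0.001], [0.002, 0.001, -1.0]]
contact_force: [-2.1, 1.2, 4.8]
grip_width: 0.0501
```

send_rows(motion=[[0,0,0,0,0,0,0.57]])

```text
t: 5.0
tcp_pos: [0.5585, -0.159, 0.0295]
tcp_rot: [[1.0, 0.018, 0.002], [0.018, -1.0, -0.001], [0.002, 0.001, -1.0]]
contact_force: [-2.1, -0.1, 4.0]
grip_width: 0.0501
```

send_rows(motion=[[0,0,0,0,0,0,0.57]])

```text
t: 5.1
tcp_pos: [0.5585, -0.159, 0.0295]
tcp_rot: [[1.0, 0.018, 0.002], [0.018, -1.0, -0.001], [0.002, 0.001, -1.0]]
contact_force: [-3.0, -0.1, 4.4]
grip_width: 0.05
```

send_rows(motion=[[0,0,0,0,0,0,0.57]])

```text
t: 5.2
tcp_pos: [0.5585, -0.159, 0.0295]
tcp_rot: [[1.0, 0.018, 0.002], [0.018, -1.0, -0.001], [0.002, 0.001, -1.0]]
contact_force: [-2.2, 1.1, 4.2]
grip_width: 0.05
```

```bash
python3 - <<'E'
from plant import *
import cv2,numpy as np
o=get_obs();print(o['tcp_pos'],o['contact_force']);np.savez('w5.npz',p=o['tcp_pos'],R=o['tcp_rot'])
A=cv2.cvtColor(grab_frame("wrist"),cv2.COLOR_RGB2BGR);cv2.imwrite("pics/w5.png",cv2.resize(A[100:290,200:450],None,fx=3,fy=3,interpolation=cv2.INTER_CUBIC))
E
```

```text
[ 0.55849259 -0.15898328  0.02950718] [-2.2454053   1.0636389   4.19527404]
```

View pics/w5.png

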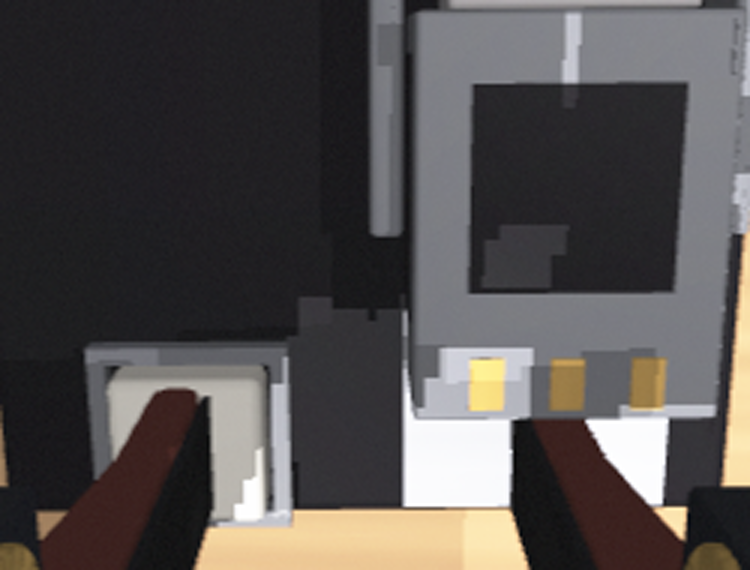

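The pack rests squarely against the right finger with its front edge straight at v≈412, short of the charger's edge at v≈508. The left finger holds the key down. Handing in.

```bash
python3 - <<'E'
from plant import *
print(sign_off()); o=get_obs();print(o['t'],o['tcp_pos'],o['contact_force'])
E
```

```text
the job is handed in; nothing more can be done
None
the job is handed in; nothing more can be done
```

I pressed the eject key with one fingertip while the other stood over the exit shelf. The pack sprang out and was stopped by that finger, and I handed the job in at about 5.3 s with both still held. No verdict was reported.

- **Key:** the fingertip stands at z = 29.5 mm, about 6.5 mm down, with a steady upward force on the tool of about 4.3 N. The depth comes from the measured tool height, good to a millimetre or two, and I did not check it independently.
- **Pack:** the force on the stopping finger is about 2.2 N, noisy between 1.7 and 3.0 N. The last wrist picture shows the pack straight and flat, about 24 mm out of its place and well short of the front edge. That distance is worked out from the finger's position, not measured directly.
- **Other things:** I saw no sign that anything else was moved, but I did not measure their positions again at the end.
- **Charger position:** the three camera fits agreed to about 3 mm and 0.01 rad. I used the closer wrist-camera fits for the final approach.

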